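# Nest the passed spotlight housing set at the laser marking bench

### The job

Pack the set of black spotlight housings one inside another: take the medium housing from the sloping stand whose lamp is green, stand it upright fully down inside the large housing, and then stand the small housing fully down inside that medium one. Set each one down rather than dropping it in. The medium housing at the red lamp has failed inspection: leave it on its stand, leave the large housing where it stands, and leave everything else on the bench undisturbed.

Things in the scene. Friction and masses are not known exactly. Their poses are not given: they have to be found in the camera images.
- large: large housing: black straight-sided round cup standing mouth up on the table near the middle, 90 mm outside diameter, 45 mm high, inner diameter 84 mm, about 0.3 kg, loose. Origin: centre of its underside; z axis: its own axis, out of the open mouth. Wall 3 mm, floor 5 mm thick, no handle. 
- medium_a: medium housing: black straight round cup, 66 mm outside diameter, 75 mm high, about 0.14 kg, on stand_a, leaning 30 degrees, mouth towards the robot; lifts out along its own axis. Origin: centre of its underside; z axis: its own axis, out of the open mouth. Wall 3 mm, floor 5 mm thick, no handle. The two mediums are alike: only the lamp behind each stand tells them apart.
- medium_b: medium housing: black straight round cup, 66 mm outside diameter, 75 mm high, about 0.14 kg, on stand_b, leaning 30 degrees, mouth towards the robot; lifts out along its own axis. Origin: centre of its underside; z axis: its own axis, out of the open mouth. Wall 3 mm, floor 5 mm thick, no handle. The two mediums are alike: only the lamp behind each stand tells them apart.
- small: small housing: black straight-sided round cup standing mouth up on the table, 44 mm outside diameter, 100 mm high, about 0.09 kg. Origin: centre of its underside; z axis: its own axis, out of the open mouth. Wall 3 mm, floor 5 mm thick, no handle. When nested, each smaller housing stands about 30 mm proud of the next one's rim: hold it by the top 20 to 25 mm of its outside.
- stand_a: fixed blue sloping stand, to the left (+y), 110 x 90 mm. Origin at table height under the middle of its slope; its -x axis points to its low edge, robot side (yaw up to 0.5 rad). The slope, 100 mm long, 90 wide, rises 30 degrees towards +x; the middle of its face is 50 mm above the origin. A 14 mm ledge at the low end stops the housing sliding.
- stand_b: fixed blue sloping stand, to the right (-y), 110 x 90 mm. Origin at table height under the middle of its slope; its -x axis points to its low edge, robot side (yaw up to 0.5 rad). The slope, 100 mm long, 90 wide, rises 30 degrees towards +x; the middle of its face is 50 mm above the origin. A 14 mm ledge at the low end stops the housing sliding.
- lamp_green: fixed signal lamp with a lit green dome on a grey base, 48 mm diameter, 78 mm high, origin under its centre on the table. It stands about 110 mm behind (+x side of) the stand it speaks for, whose medium housing has passed. The two lamps may be at either stand.
- lamp_red: fixed signal lamp with a lit red dome on a grey base, 48 mm diameter, 78 mm high, origin under its centre on the table. It stands about 110 mm behind (+x side of) the stand it speaks for, whose medium housing has failed. The two lamps may be at either stand.
- spool: bystander: white spool of copper wire, 52 mm diameter, 50 mm high, loose, origin under its centre. It and the small housing stand side by side beyond the large housing and may have changed places.
- screwdriver: bystander: loose screwdriver lying near the robot, about 200 mm long, 26 mm high, origin near its middle
- discs: bystander: loose stack of bright metal discs, 90 mm diameter, 25 mm high, far right, origin under its centre
- jar: bystander: loose screw-top jar, 60 mm diameter, 70 mm high, far left, origin under its centre
- brush: bystander: loose hand brush lying on the right near the robot, about 200 mm long, 20 mm high, origin near its middle

How it is judged:
On the way:
1. the medium housing from the green-lamp stand stands upright, fully down inside the large one and let go (((horizontal distance between lamp_green and stand_a below 0.16 m and ((horizontal distance between medium_a and large below 0.014 m and z of medium_a in the frame of large between 0.001 and 0.01 m and angle between medium_a's own z axis and vertical below 0.09 rad) and contact force between the fingers and medium_a below 0.05 N)) or (horizontal distance between lamp_green and stand_b below 0.16 m and ((horizontal distance between medium_b and large below 0.014 m and z of medium_b in the frame of large between 0.001 and 0.01 m and angle between medium_b's own z axis and vertical below 0.09 rad) and contact force between the fingers and medium_b below 0.05 N)))), for 0.2 s.
At the end, for the whole second after the job is handed in: Green-lamp medium in large (axes within 14 mm) and small in that medium (13 mm), each underside 1-10 mm above the outer one's underside, upright to 0.09 rad; large upright to 0.06 rad, within 40 mm of its start; red-lamp medium within 20 mm of its start; all housings let go, at rest (under 20 mm/s) (((horizontal distance between lamp_green and stand_a below 0.16 m and ((horizontal distance between medium_a and large below 0.014 m and z of medium_a in the frame of large between 0.001 and 0.01 m and angle between medium_a's own z axis and vertical below 0.09 rad) and (horizontal distance between small and medium_a below 0.013 m and z of small in the frame of medium_a between 0.001 and 0.01 m and angle between small's own z axis and vertical below 0.09 rad) and distance of medium_b from where it was at the start of the episode below 0.02 m)) or (horizontal distance between lamp_green and stand_b below 0.16 m and ((horizontal distance between medium_b and large below 0.014 m and z of medium_b in the frame of large between 0.001 and 0.01 m and angle between medium_b's own z axis and vertical below 0.09 rad) and (horizontal distance between small and medium_b below 0.013 m and z of small in the frame of medium_b between 0.001 and 0.01 m and angle between small's own z axis and vertical below 0.09 rad) and distance of medium_a from where it was at the start of the episode below 0.02 m))) and angle between large's own z axis and vertical below 0.06 rad and distance of large from where it was at the start of the episode below 0.04 m and linear speed of each of large, medium_a, medium_b, small below 0.02 m/s); the robot touches nothing.
It fails at once if the red-lamp medium housing is moved by more than 20 mm ((horizontal distance between lamp_green and stand_a below 0.16 m and distance of medium_b from where it was at the start of the episode above 0.02 m) or (horizontal distance between lamp_green and stand_b below 0.16 m and distance of medium_a from where it was at the start of the episode above 0.02 m)).
It fails at once if the large housing is shifted by more than 40 mm (distance of large from where it was at the start of the episode above 0.04 m).
It fails at once if a medium housing over the large one is let go with its underside more than 25 mm above its seat ((horizontal distance between medium_a and large below 0.05 m and z of medium_a in the frame of large above 0.03 m and contact force between the fingers and medium_a below 0.05 N) or (horizontal distance between medium_b and large below 0.05 m and z of medium_b in the frame of large above 0.03 m and contact force between the fingers and medium_b below 0.05 N)).
It fails at once if the small housing over the large one is let go with its underside more than 25 mm above its seat in the medium one (horizontal distance between small and large below 0.05 m and z of small in the frame of large above 0.035 m and contact force between the fingers and small below 0.05 N).
It fails at once if the spool, screwdriver, discs, jar or brush is moved by more than 30 mm (distance of any of spool, screwdriver, discs, jar, brush from where it was at the start of the episode above 0.03 m).
It also fails if it takes over 59 s, if anything falls off the work surface, if the arm or the gripper's body presses on something with over 40 N, if the wrist force passes 120 N, or if a joint passes its speed limit or range.

### The arm

A 6-joint arm with a two-finger parallel gripper is mounted at the origin on the work surface. World frame = base frame: x ahead of the robot, y to its left, z up, the work surface at z = 0. Lengths are in m, angles in rad, forces in N, time in s.
With the tool pointing down it reaches from about 0.4 to 0.825 m from the base axis. Payload 7 kg.
Tool frame: the origin (TCP) lies at the very end of the fingers, on their centre line; the grasp point (between the pads) lies arm.grip_point_offset behind it (arm.grip_point_offset is the distance from the TCP to the grasp point, in m); z points along the fingers, y is the line along which they close (so a half turn about z gives the same grasp; the last joint's range is limited). The gripper opens to 88 mm and grips with 3 to 60 N. Pads are 19 mm wide; open, the fingers measure 130 mm over their backs; the gripper's body (78 mm by 193 mm) begins 47 mm behind the grasp point.
Start: joints at [1.564, 0.359, 0.012, 0, -1.224, -0.288], TCP at [0.196, 0.646, 0.227] pointing down, gripper open.
Joint ranges: [-3.07, 3.07], [-1.43, 2.12], [-1.02, 1.25], [-3.03, 1.67], [-3.05, -0], [-3.03, 3.03]. Speed limits (rad/s): [2.39, 2.39, 3.01, 3.14, 3.14, 3.14].

### API

Orientations are given as [roll, pitch, yaw] about the fixed x, y, z axes, in that order (R = Rz(yaw) Ry(pitch) Rx(roll)).
In Python, from station import arm gives the robot as it stands.
- The arm moves only by the shell command python3 -m crank 'ROWS' [OPENING] [FORCE]. ROWS is JSON, a list of rows, each an object of numbers: "dx", "dy", "dz": the shift along the tool's x, y, z in cm; "wx", "wy", "wz": the turn, a rotation vector about the tool's x, y, z in degrees. A call has exactly 10 rows; each row is the pose to reach, as a shift and turn from the pose commanded when the call began, along the tool's axes at that moment; what a row does not reach only later rows make up. A row lasts 1/8 s, in which the tool goes at most 62.5 mm and 10.7 degrees, less where a joint would pass 70% of its speed; a pose out of reach is approached as far as the arm can. A call with a gripper value outside its range is refused whole. OPENING is the finger opening in cm, from 0 to 8.76, set as the call begins (- or left out, the last holds). The fingers move at their own pace and stop on an object; FORCE is the grip in N (left out, the last holds). Time passes only in rows, so rows that repeat a pose let the fingers close, or fill a call up. It gives the time, the measured TCP pose, the force, the opening and the grip force at its end, in the units of the state.
- arm.get_state(): the state, without advancing time (a new reading comes with each control period).
- arm.grab_frame(name): name is "side" or "top"; returns the picture (400x640x3 uint8, red, green, blue); there is no depth.
- arm.calibration(name): a dict with "fx", "fy", "cx", "cy" (pixels), "dist_coeffs" ([k1, k2, p1, p2, k3] as OpenCV has them; the pictures are not rectified), "world_from_camera" (4x4, takes a point from camera to world coordinates). Camera axes: x right, y down, z forward; pixel columns grow to the right and rows downward; lengths in m; the calibration is good to about 2 mm. A picture is of the moment at which its call begins. calibration takes no time and is no camera call.
- arm.job_done(): hands the job in; it is judged then, once.
Trained networks look in the newest picture that a camera, given by its name, has taken for a name from the list of things; names that differ only in an ending like _2 or _b are one class to them, and where a whole thing is asked for, a point or a joint stands for the part that bears it (a point fixed in the world has none). Each returns a list of dicts, best first, with "confidence" (0 to 1); they miss things now and then, are a little off and sometimes report something else, mostly with a low value. They report only what shows in the picture. A call takes as long as a camera call.
- arm.find_in(camera, query): "centre" ([x, y, z] in m, in world coordinates, good to about 4 mm: the middle of the surface that is visible of it).
- arm.masks_of(camera, query): "pixels" (400x640 bool, what is visible of it).
- arm.mark_of(camera, query): "centre" ([x, y, z] in m, in world coordinates, good to about 4 mm: a listed point, or the origin of a listed thing).
The state is a dict: "t": time; "q": joint angles; "qd": joint speeds; "joint_efforts": joint torques, N m; "eef_pos": TCP position; "ee_rot": TCP orientation; "force": force on the tool from outside, world axes, zero at the start; "moment": the same for the moment, N m; "width": finger opening in m; "gripper_force": force on a finger pad.
Only numpy, scipy, OpenCV 4.12 (cv2) and the standard library are available. Lean on these libraries where they do the work, as an engineer would, in place of code of your own. Each camera call takes 0.05 s, during which the arm holds its last target. There are 200 camera calls.

## Working session

There is one attempt and no reset: what is moved stays moved. The work goes in short steps, Python scripts to look and compute and a shell command to move; the robot and the scene stay as the last step left them, time stands still between calls to the robot, and variables do not carry over. Pictures are saved under pics/ and viewed, at most 10 in all, crops included, and the job is handed in when it is done.

```bash
mkdir -p pics; ls; python3 - <<'E'
from station import arm
import cv2,numpy as np
s=arm.get_state();print(s['t'],s['eef_pos'],s['ee_rot'],s['width'],arm.grip_point_offset)
for c in('side','top'):
    im=arm.grab_frame(c);cv2.imwrite(f'pics/{c}0.png',im[:,:,::-1])
    k=arm.calibration(c);print(c,k['fx'],k['cx'],k['cy'],np.round(k['dist_coeffs'],3),np.round(k['world_from_camera'],3).tolist())
    for q in['large','medium_a','small','stand_a','lamp_green','lamp_red','spool','screwdriver','discs','jar','brush']:
        print(c,q,[(np.round(d['centre'],3).tolist(),round(d['confidence'],2)) for d in arm.mark_of(c,q)])
print(arm.get_state()['t'])
E
```

```text
pics
0.0 [0.19599316 0.64540066 0.22562196] [ 3.13991443e+00 -1.19246872e-04 -2.94926156e-01] 0.08713857610329893 0.0188
side 420.2806646976397 313.458479177122 200.12734449607842 [0.027 0.    0.    0.    0.   ] [[0.797, -0.35, 0.492, -0.005], [-0.603, -0.49, 0.629, -0.754], [0.021, -0.798, -0.602, 0.781], [0.0, 0.0, 0.0, 1.0]]
side large [([0.517, -0.022, -0.0], 0.71)]
side medium_a [([0.547, -0.27, 0.051], 0.8), ([0.498, 0.212, 0.05], 0.67)]
side small [([0.645, 0.088, 0.003], 0.73)]
side stand_a [([0.54, -0.265, 0.001], 0.98), ([0.498, 0.211, -0.001], 0.82)]
side lamp_green [([0.648, -0.269, 0.0], 0.79), ([0.758, -0.176, -0.002], 0.49)]
side lamp_red [([0.607, 0.23, -0.003], 0.77)]
side spool [([0.68, -0.061, 0.005], 0.59), ([0.354, -0.379, 0.002], 0.56)]
side screwdriver [([0.373, 0.042, -0.001], 0.61), ([0.647, 0.085, 0.003], 0.53)]
side discs [([0.76, -0.174, -0.001], 0.56), ([0.649, -0.27, -0.002], 0.38)]
side jar [([0.778, 0.189, -0.0], 0.59)]
side brush [([0.358, -0.381, 0.0], 0.75), ([0.516, -0.024, -0.002], 0.73)]
top 367.88122423437517 318.4819158928021 193.10100607478154 [-0.052  0.     0.     0.     0.   ] [[0.004, -0.996, 0.092, 0.484], [-1.0, -0.004, 0.005, -0.025], [-0.005, -0.092, -0.996, 1.027], [0.0, 0.0, 0.0, 1.0]]
top large [([0.522, -0.025, -0.003], 0.61)]
top medium_a [([0.54, -0.265, 0.051], 0.88), ([0.496, 0.213, 0.049], 0.57)]
top small [([0.646, 0.089, 0.002], 0.77)]
top stand_a [([0.496, 0.209, -0.002], 0.89), ([0.546, -0.267, 0.002], 0.87)]
top lamp_green [([0.649, -0.272, -0.001], 0.56)]
top lamp_red [([0.608, 0.228, -0.001], 0.58)]
top spool [([0.682, -0.06, 0.003], 0.72), ([0.498, 0.209, -0.002], 0.66)]
top screwdriver [([0.37, 0.04, -0.001], 0.97), ([0.681, -0.063, -0.001], 0.19)]
top discs [([0.759, -0.182, -0.0], 0.87)]
top jar [([0.783, 0.194, -0.003], 0.97)]
top brush [([0.361, -0.383, -0.001], 0.67), ([0.522, -0.024, -0.004], 0.49)]
1.2
```

View pics/top0.png

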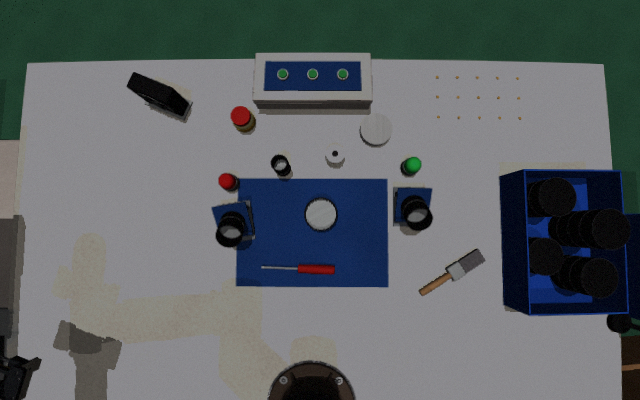

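View pics/side0.png

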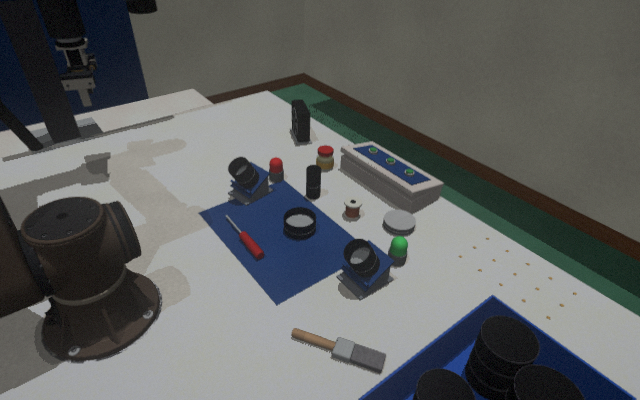

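```bash
cat > fit.py <<'E'
from station import arm
import cv2,numpy as np
from scipy.optimize import minimize
from scipy.spatial.transform import Rotation as R
S=4
def proj(c,P):
    k=arm.calibration(c);T=np.linalg.inv(k['world_from_camera'])
    r,_=cv2.Rodrigues(T[:3,:3]);K=np.array([[k['fx'],0,k['cx']],[0,k['fy'],k['cy']],[0,0,1.]])
    return cv2.projectPoints(P.astype(float),r,T[:3,3],K,np.array(k['dist_coeffs'],float))[0][:,0]
def hullimg(p):
    im=np.zeros((400*S,640*S),np.uint8)
    cv2.fillConvexPoly(im,cv2.convexHull(np.round(p*S+S/2-.5).astype(np.int32)),1);return im
def cyl(p,rad,h,tilt):
    a=np.linspace(0,2*np.pi,60);c=np.c_[rad*np.cos(a),rad*np.sin(a),0*a]
    Q=R.from_euler('zy',[p[3],-tilt][:2][::1]) if 0 else R.from_matrix(R.from_euler('z',p[3]).as_matrix()@R.from_euler('y',-tilt).as_matrix())
    return Q.apply(np.r_[c,c+[0,0,h]])+p[:3]
def mask(c,q,guess):
    arm.grab_frame(c);g=proj(c,np.array([guess]))[0];best=None
    for d in arm.masks_of(c,q):
        m=d['pixels'].astype(np.uint8);ys,xs=np.nonzero(m)
        if len(xs) and np.hypot(np.median(xs)-g[0],np.median(ys)-g[1])<22 and best is None: best=m;print(c,q,'conf',round(d['confidence'],2),len(xs),g)
    if best is None: print(c,q,'none');return None
    n,l,st,_=cv2.connectedComponentsWithStats(best);best=(l==1+np.argmax(st[1:,4]))
    ys,xs=np.nonzero(best);P=np.r_[[[x+dx,y+dy] for x,y in zip(xs,ys) for dx in(-.5,.5) for dy in(-.5,.5)]]
    return hullimg(P)
def fit(q,p0,rad,h,tilt=0,cams=('top','side')):
    mid=cyl(np.array(p0),rad,h,tilt).mean(0)
    M={c:mask(c,q,mid) for c in cams};M={c:m for c,m in M.items() if m is not None}
    nf=4 if tilt else 3
    def cost(v,cs):
        p=np.array(list(p0),float);p[:nf]=v[:nf]
        J=0
        for c in cs:
            H=hullimg(proj(c,cyl(p,rad,h,tilt)));J+=1-(H&M[c]).sum()/(H|M[c]).sum()
        return J
    for cs in [list(M)]+([[c] for c in M] if len(M)>1 else []):
        best=None
        x0=np.array(p0[:nf],float);s=np.vstack([x0]+[x0+np.eye(nf)[i]*(.012 if i<3 else .3) for i in range(nf)])
        r=minimize(cost,x0,(cs,),method='Nelder-Mead',options=dict(initial_simplex=s,xatol=1e-4,fatol=1e-5,maxiter=300))
        s=np.vstack([r.x]+[r.x-np.eye(nf)[i]*(.008 if i<3 else .2) for i in range(nf)])
        r=minimize(cost,r.x,(cs,),method='Nelder-Mead',options=dict(initial_simplex=s,xatol=1e-4,fatol=1e-5,maxiter=300))
        print(q,cs,np.round(r.x,4),'cost',round(r.fun,3))
E
python3 - <<'E'
from fit import *
fit('large',[.52,-.024,0,0],.045,.045)
fit('medium_b',[.543,-.267,.05,0],.033,.075,np.pi/6)
fit('small',[.645,.088,0,0],.022,.1)
fit('spool',[.681,-.061,0,0],.026,.05)
E
```

```text
top large conf 0.88 894 [319.97593334 213.20483069]
side large conf 0.7 916 [300.51799625 222.89691761]
large ['top', 'side'] [ 0.5177 -0.0257  0.0009] cost 0.078
large ['top'] [ 0.518  -0.0255  0.018 ] cost 0.02
large ['side'] [ 0.5169 -0.0265  0.0019] cost 0.034
top medium_b conf 0.88 772 [414.42753764 211.09373416]
side medium_b none
medium_b ['top'] [ 0.5402 -0.2744  0.0379 -0.0773] cost 0.037
top small conf 0.63 323 [278.48913284 166.25916525]
side small conf 0.92 473 [312.24334628 181.5975404 ]
small ['top', 'side'] [0.6458 0.0817 0.0013] cost 0.14
small ['top'] [0.646  0.0804 0.008 ] cost 0.043
small ['side'] [ 0.6484  0.0871 -0.0033] cost 0.052
top spool conf 0.63 328 [333.58702435 155.00756106]
side spool conf 0.79 355 [352.58968343 208.18787614]
spool ['top', 'side'] [ 0.6799 -0.063   0.0013] cost 0.119
spool ['top'] [ 0.6798 -0.0634  0.0062] cost 0.039
spool ['side'] [ 0.6813 -0.0602 -0.0013] cost 0.041
```

```bash
python3 - <<'E'
from fit import *
fit('medium_a',[.543,-.267,.05,-.1],.033,.075,np.pi/6)
rows=[]
for c in('top','side'):
    im=arm.grab_frame(c)[:,:,::-1].copy();t=[]
    for p,r,h,ti in(([.518,-.0255,0,0],.045,.045,0),([.541,-.270,.05,-.1],.033,.075,np.pi/6),([.646,.085,0,0],.022,.1,0)):
        P=cyl(np.array(p),r,h,ti);m=proj(c,P).mean(0).astype(int);x,y=m-30
        z=cv2.resize(im[y:y+60,x:x+60],(264,264),interpolation=cv2.INTER_CUBIC);z=cv2.convertScaleAbs(z,alpha=1.5,beta=30)
        uv=(proj(c,P)-[x,y]+.5)*4.4
        for k,col in((0,(0,255,255)),(60,(0,0,255))): cv2.polylines(z,[uv[k:k+60].astype(np.int32)],True,col,1)
        t.append(z);print(c,x,y)
    rows.append(np.hstack(t))
cv2.imwrite('pics/ov.png',np.vstack(rows))
E
```

```text
top medium_a conf 0.95 833 [413.72188717 211.05639284]
side medium_a conf 0.96 1011 [361.88483416 256.46388815]
medium_a ['top', 'side'] [ 0.5397 -0.269   0.0503  0.0225] cost 0.11
medium_a ['top'] [ 0.5408 -0.2687  0.0569 -0.0113] cost 0.042
medium_a ['side'] [ 0.5404 -0.2691  0.0482 -0.1134] cost 0.04
top 290 183
top 384 181
top 249 135
side 270 193
side 332 227
side 283 151
```

View pics/ov.png

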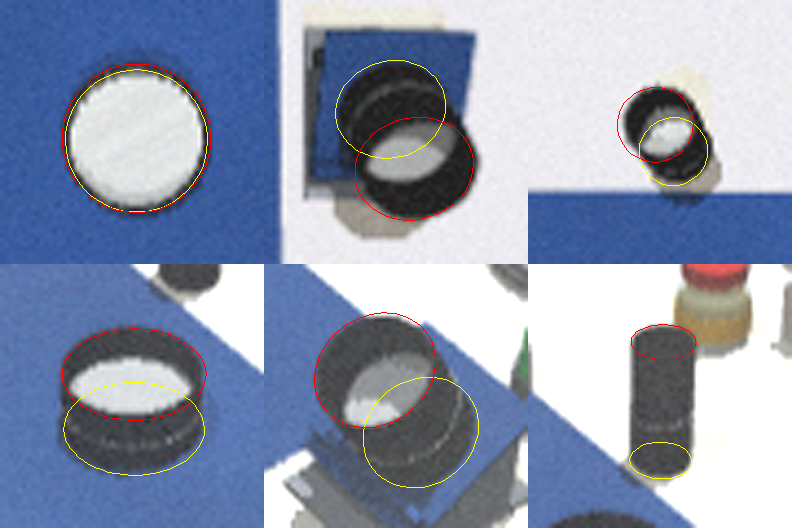

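The green lamp is at stand_b (right side: top px 413,165; side px 399,245), so medium_b at top ≈(415,211) is the one to take. The overlay fits: large at top (320,214), small at top (281,163).

```bash
cat > rel.py <<'E'
import sys,json,numpy as np
from station import arm
from scipy.spatial.transform import Rotation as R
# chain of targets "x,y,z,roll,pitch,yaw" (deg): shift/turn of each from present pose
s=arm.get_state();p=np.array(s['eef_pos']);Q=R.from_euler('xyz',s['ee_rot'])
print('t',round(s['t'],2),'p',p.round(4),np.degrees(s['ee_rot']).round(2),'q',np.round(s['q'],2),'F',np.round(s['force'],1),'w',round(s['width'],4))
for a in sys.argv[1:]:
    v=np.array([float(i) for i in a.split(',')]);T=R.from_euler('xyz',v[3:],degrees=True)
    print('d cm',(100*Q.inv().apply(v[:3]-p)).round(2),'w deg',np.degrees((Q.inv()*T).as_rotvec()).round(1))
E
python3 - <<'E'
import numpy as np
n=np.array([-.5*np.cos(-.03),-.5*np.sin(-.03),.866]);o=np.array([.540,-.2695,.050])
for d in(.052,.12,.2):print(d,(o+d*n).round(4))
E
python3 rel.py .5,.15,.3,180,0,0
```

```text
0.052 [ 0.514  -0.2687  0.095 ]
0.12 [ 0.48   -0.2677  0.1539]
0.2 [ 0.44   -0.2665  0.2232]
t 2.3 p [0.1961 0.6459 0.2266] [180.    -0.   -16.89] q [ 1.56  0.36  0.01  0.   -1.22 -0.29] F [-0.3  0.5  0.3] w 0.0878
d cm [43.48 38.62 -7.34] w deg [  0.   -0.  -16.9]
```

```bash
python3 -m crank '[{"dx":4.3,"dy":3.9,"dz":-2,"wz":-5},{"dx":8.7,"dy":7.7,"dz":-4,"wz":-10},{"dx":13,"dy":11.6,"dz":-6,"wz":-16.9},{"dx":17.4,"dy":15.4,"dz":-7.3,"wz":-16.9},{"dx":21.7,"dy":19.3,"dz":-7.3,"wz":-16.9},{"dx":26,"dy":23.2,"dz":-7.3,"wz":-16.9},{"dx":30.4,"dy":27,"dz":-7.3,"wz":-16.9},{"dx":34.8,"dy":31,"dz":-7.3,"wz":-16.9},{"dx":39,"dy":34.8,"dz":-7.3,"wz":-16.9},{"dx":43.5,"dy":38.6,"dz":-7.3,"wz":-16.9}]' 8.76; python3 rel.py .46,-.05,.28,180,-15,0 .44,-.2665,.2232,180,-30,-1.7
```

```text
t 2.3 p [0.1961 0.6459 0.2266] [180.    -0.   -16.89] q [ 1.56  0.36  0.01  0.   -1.22 -0.29] F [-0.3  0.5  0.3] w 0.0878
d cm [45.46 58.92 -5.34] w deg [  2.2  14.9 -16.8]
d cm [49.84 80.22  0.34] w deg [  4.   29.8 -14.8]$[0]: bad value
```

```bash
python3 -m crank '[{"dx":4.3,"dy":3.9,"dz":-2,"wx":0,"wy":0,"wz":-5},{"dx":8.7,"dy":7.7,"dz":-4,"wx":0,"wy":0,"wz":-10},{"dx":13,"dy":11.6,"dz":-6,"wx":0,"wy":0,"wz":-16.9},{"dx":17.4,"dy":15.4,"dz":-7.3,"wx":0,"wy":0,"wz":-16.9},{"dx":21.7,"dy":19.3,"dz":-7.3,"wx":0,"wy":0,"wz":-16.9},{"dx":26,"dy":23.2,"dz":-7.3,"wx":0,"wy":0,"wz":-16.9},{"dx":30.4,"dy":27,"dz":-7.3,"wx":0,"wy":0,"wz":-16.9},{"dx":34.8,"dy":31,"dz":-7.3,"wx":0,"wy":0,"wz":-16.9},{"dx":39,"dy":34.8,"dz":-7.3,"wx":0,"wy":0,"wz":-16.9},{"dx":43.5,"dy":38.6,"dz":-7.3,"wx":0,"wy":0,"wz":-16.9}]' 8.76; python3 rel.py .46,-.05,.28,180,-15,0 .44,-.2665,.2232,180,-30,-1.7
```

```text
t: 3.55
eef_pos: [0.5009, 0.1485, 0.3001]
ee_rot: [-3.141, -0.001, 0.001]
force: [0.9, 1.5, -0.3]
width: 0.0874
gripper_force: 0.0
t 3.55 p [0.5009 0.1485 0.3001] [-1.7996e+02 -6.0000e-02  3.0000e-02] q [ 0.66  0.06 -0.2   0.   -1.31  0.91] F [ 0.9  1.5 -0.3] w 0.0874
d cm [-4.1  19.85  1.99] w deg [-0.  14.9  0. ]
d cm [-6.12 41.5   7.65] w deg [-0.5 29.9  1.7]
```

```bash
python3 -m crank '[{"dx":-1,"dy":5,"dz":0.5,"wx":0,"wy":4,"wz":0},{"dx":-2,"dy":10,"dz":1,"wx":0,"wy":8,"wz":0},{"dx":-3,"dy":15,"dz":1.5,"wx":0,"wy":12,"wz":0},{"dx":-4.1,"dy":20,"dz":2,"wx":0,"wy":16,"wz":0},{"dx":-4.5,"dy":25,"dz":3,"wx":0,"wy":20,"wz":0.5},{"dx":-5,"dy":30,"dz":4.5,"wx":0,"wy":24,"wz":1},{"dx":-5.5,"dy":35,"dz":6,"wx":0,"wy":27,"wz":1.4},{"dx":-6,"dy":39,"dz":7,"wx":-0.5,"wy":30,"wz":1.7},{"dx":-6.1,"dy":41.5,"dz":7.6,"wx":-0.5,"wy":30,"wz":1.7},{"dx":-6.1,"dy":41.5,"dz":7.6,"wx":-0.5,"wy":30,"wz":1.7}]' 8.76; python3 rel.py .48,-.2677,.1539,180,-30,-1.7 .514,-.2687,.095,180,-30,-1.7
```

```text
t: 4.8
eef_pos: [0.4389, -0.2668, 0.2232]
ee_rot: [3.141, -0.523, -0.034]
force: [0.3, -0.8, -0.7]
width: 0.0872
gripper_force: 0.0
t 4.8 p [ 0.4389 -0.2668  0.2232] [179.98 -29.97  -1.95] q [-0.26 -0.15 -0.62 -0.2  -0.6   1.93] F [ 0.3 -0.8 -0.7] w 0.0872
d cm [ 0.1  -0.05  8.06] w deg [ 0.1  0.  -0.2]
d cm [ 0.11 -0.07 14.86] w deg [ 0.1  0.  -0.2]
```

```bash
python3 -m crank '[{"dx":0.1,"dy":0,"dz":2,"wx":0,"wy":0,"wz":0},{"dx":0.1,"dy":0,"dz":4,"wx":0,"wy":0,"wz":0},{"dx":0.1,"dy":0,"dz":6,"wx":0,"wy":0,"wz":0},{"dx":0.1,"dy":0,"dz":8,"wx":0,"wy":0,"wz":0},{"dx":0.1,"dy":0,"dz":9.5,"wx":0,"wy":0,"wz":0},{"dx":0.1,"dy":0,"dz":11,"wx":0,"wy":0,"wz":0},{"dx":0.1,"dy":0,"dz":12,"wx":0,"wy":0,"wz":0},{"dx":0.1,"dy":0,"dz":13,"wx":0,"wy":0,"wz":0},{"dx":0.1,"dy":0,"dz":14,"wx":0,"wy":0,"wz":0},{"dx":0.1,"dy":-0.1,"dz":14.8,"wx":0,"wy":0,"wz":0}]' 8.76; python3 - <<'E'
from fit import *
t=[]
for c in('top','side'):
    im=arm.grab_frame(c)[:,:,::-1];x,y=(374,170) if c=='top' else (322,216)
    t.append(cv2.resize(im[y:y+80,x:x+80],(400,400),interpolation=cv2.INTER_CUBIC))
cv2.imwrite('pics/grasp.png',cv2.convertScaleAbs(np.hstack(t),alpha=1.4,beta=25))
E
```

```text
t: 6.05
eef_pos: [0.5145, -0.2664, 0.0954]
ee_rot: [3.141, -0.524, -0.03]
force: [-0.7, -0.1, -0.1]
width: 0.0874
gripper_force: 0.0
```

View pics/grasp.png

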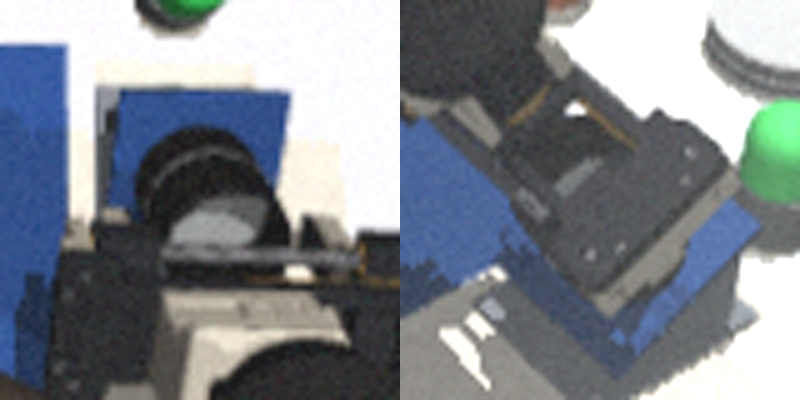

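The fingers straddle the rim (top crop: finger at ~110 and ~315, cup 145–285). Close.

```bash
python3 -m crank '[{"dx":0,"dy":0,"dz":0,"wx":0,"wy":0,"wz":0},{"dx":0,"dy":0,"dz":0,"wx":0,"wy":0,"wz":0},{"dx":0,"dy":0,"dz":0,"wx":0,"wy":0,"wz":0},{"dx":0,"dy":0,"dz":0,"wx":0,"wy":0,"wz":0},{"dx":0,"dy":0,"dz":0,"wx":0,"wy":0,"wz":0},{"dx":0,"dy":0,"dz":0,"wx":0,"wy":0,"wz":0},{"dx":0,"dy":0,"dz":0,"wx":0,"wy":0,"wz":0},{"dx":0,"dy":0,"dz":0,"wx":0,"wy":0,"wz":0},{"dx":0,"dy":0,"dz":0,"wx":0,"wy":0,"wz":0},{"dx":0,"dy":0,"dz":0,"wx":0,"wy":0,"wz":0}]' 5.5 20;python3 rel.py
```

```text
t: 7.4
eef_pos: [0.5145, -0.2665, 0.0964]
ee_rot: [3.14, -0.525, -0.03]
force: [-2.0, -0.6, 6.2]
width: 0.0667
gripper_force: 20.0
t 7.4 p [ 0.5145 -0.2665  0.0964] [179.93 -30.06  -1.7 ] q [-0.23  0.15 -0.63 -0.34 -0.29  2.07] F [-2.  -0.6  6.2] w 0.0667
```

```bash
python3 -m crank '[{"dx":0,"dy":0,"dz":-1,"wx":0,"wy":0,"wz":0},{"dx":0,"dy":0,"dz":-3,"wx":0,"wy":0,"wz":0},{"dx":0,"dy":0,"dz":-5,"wx":0,"wy":0,"wz":0},{"dx":0,"dy":0,"dz":-7,"wx":0,"wy":0,"wz":0},{"dx":0,"dy":0,"dz":-9,"wx":0,"wy":0,"wz":0},{"dx":0,"dy":0,"dz":-11,"wx":0,"wy":-3,"wz":0},{"dx":0,"dy":0,"dz":-13,"wx":0,"wy":-8,"wz":0},{"dx":0,"dy":0,"dz":-13,"wx":0,"wy":-13,"wz":0},{"dx":0,"dy":0,"dz":-13,"wx":0,"wy":-18,"wz":0},{"dx":0,"dy":0,"dz":-13,"wx":0,"wy":-20,"wz":0}]' 5.5 20;python3 rel.py .518,-.0255,.16,180,0,0
```

```text
t: 8.65
eef_pos: [0.449, -0.264, 0.2083]
ee_rot: [3.141, -0.172, -0.03]
force: [-0.2, 0.1, -1.1]
width: 0.0662
gripper_force: 20.0
t 8.65 p [ 0.449  -0.264   0.2083] [179.96  -9.87  -1.72] q [-0.17  0.03 -0.46 -0.03 -0.92  1.73] F [-0.2  0.1 -1.1] w 0.0662
d cm [  5.26 -24.05   5.8 ] w deg [ 0.2 -9.9 -1.7]
```

```bash
python3 -m crank '[{"dx":0.5,"dy":-2,"dz":0,"wx":0,"wy":-2,"wz":0},{"dx":1.2,"dy":-5,"dz":0.5,"wx":0,"wy":-4,"wz":-0.5},{"dx":2,"dy":-9,"dz":1.5,"wx":0,"wy":-6,"wz":-1},{"dx":3,"dy":-13,"dz":3,"wx":0,"wy":-8,"wz":-1.5},{"dx":4,"dy":-17,"dz":4,"wx":0,"wy":-9.9,"wz":-1.7},{"dx":4.6,"dy":-20,"dz":5,"wx":0.2,"wy":-9.9,"wz":-1.7},{"dx":5,"dy":-22.5,"dz":5.5,"wx":0.2,"wy":-9.9,"wz":-1.7},{"dx":5.3,"dy":-24,"dz":5.8,"wx":0.2,"wy":-9.9,"wz":-1.7},{"dx":5.3,"dy":-24,"dz":5.8,"wx":0.2,"wy":-9.9,"wz":-1.7},{"dx":5.3,"dy":-24,"dz":5.8,"wx":0.2,"wy":-9.9,"wz":-1.7}]' 5.5 20;python3 rel.py .518,-.0255,.12,180,0,0
python3 - <<'E'
from fit import *
# hand-held cup: measure in views
p=arm.get_state()['eef_pos']
rows=[]
for c in('top','side'):
    im=arm.grab_frame(c)[:,:,::-1].copy();t=[]
    for a in (0,1):
        m=proj(c,np.array([[.518,-.0255,.09]]))[0].astype(int);x,y=m-40
        z=cv2.convertScaleAbs(cv2.resize(im[y:y+80,x:x+80],(300,300),interpolation=cv2.INTER_CUBIC),alpha=1.6,beta=30)
        if a:
          for q,r,h in(([.518,-.0255,0,0],.045,.045),([p[0],p[1],p[2]-.052,0],.033,.075)):
            uv=(proj(c,cyl(np.array(q),r,h,0))-[x,y]+.5)*3.75
            for k,col in((0,(0,255,255)),(60,(0,0,255))): cv2.polylines(z,[uv[k:k+60].astype(np.int32)],True,col,1)
        t.append(z)
    rows.append(np.hstack(t))
cv2.imwrite('pics/held.png',np.vstack(rows))
fit('medium_b',[p[0],p[1],p[2]-.052,0],.033,.075,cams=('side',))
fit('large',[.518,-.0255,0,0],.045,.045,cams=('side',))
E
```

```text
t: 9.9
eef_pos: [0.5184, -0.0268, 0.1605]
ee_rot: [-3.141, -0.002, -0.001]
force: [0.9, -0.4, -1.3]
width: 0.0669
gripper_force: 20.0
t 9.9 p [ 0.5184 -0.0268  0.1605] [-1.7999e+02 -1.0000e-01 -5.0000e-02] q [ 0.33  0.16 -0.42  0.   -0.99  1.24] F [ 0.9 -0.4 -1.3] w 0.0669
d cm [-0.05 -0.13  4.05] w deg [-0.  -0.1 -0. ]
side medium_b conf 0.92 701 [300.6923375  187.48719686]
medium_b ['side'] [ 0.5217 -0.0157  0.0965] cost 0.154
side large conf 0.67 892 [300.24908142 223.44899244]
large ['side'] [ 0.5194 -0.0206 -0.0029] cost 0.038
```

View pics/held.png

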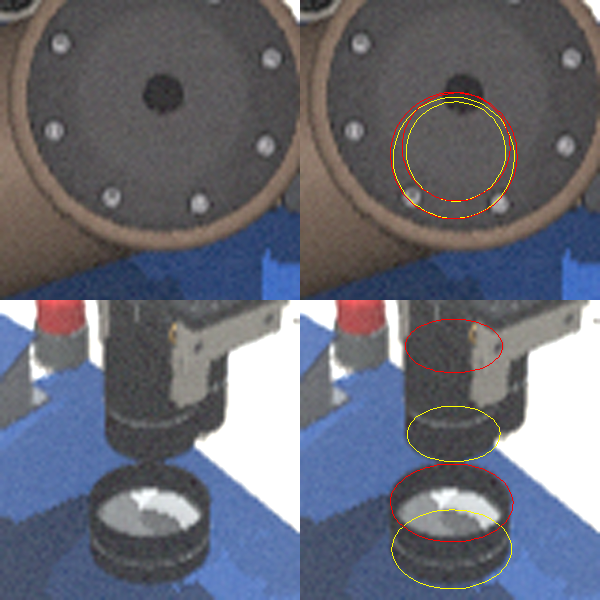

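The held cup hangs upright and centred over the large one (side crop: cup bottom ≈(152,455), large ≈(150,520)), matching the predicted outlines. Lower it.

```bash
python3 -m crank '[{"dx":0,"dy":-0.1,"dz":1,"wx":0,"wy":0,"wz":0},{"dx":0,"dy":-0.2,"dz":2.5,"wx":0,"wy":0,"wz":0},{"dx":0,"dy":-0.2,"dz":4,"wx":0,"wy":0,"wz":0},{"dx":0,"dy":-0.2,"dz":5,"wx":0,"wy":0,"wz":0},{"dx":0,"dy":-0.2,"dz":6,"wx":0,"wy":0,"wz":0},{"dx":0,"dy":-0.2,"dz":7,"wx":0,"wy":0,"wz":0},{"dx":0,"dy":-0.2,"dz":8,"wx":0,"wy":0,"wz":0},{"dx":0,"dy":-0.2,"dz":8.8,"wx":0,"wy":0,"wz":0},{"dx":0,"dy":-0.2,"dz":9.3,"wx":0,"wy":0,"wz":0},{"dx":0,"dy":-0.2,"dz":9.6,"wx":0,"wy":0,"wz":0}]' 5.5 20; python3 rel.py
```

```text
t: 11.45
eef_pos: [0.5189, -0.0242, 0.0642]
ee_rot: [-3.142, -0.002, -0.001]
force: [0.9, -0.1, -1.2]
width: 0.0669
gripper_force: 20.0
t 11.45 p [ 0.5189 -0.0242  0.0642] [-1.8e+02 -1.0e-01 -3.0e-02] q [ 0.33  0.27 -0.54  0.   -0.76  1.24] F [ 0.9 -0.1 -1.2] w 0.0669
```

```bash
python3 -m crank '[{"dx":0,"dy":0,"dz":0.1,"wx":0,"wy":0,"wz":0},{"dx":0,"dy":0,"dz":0.2,"wx":0,"wy":0,"wz":0},{"dx":0,"dy":0,"dz":0.3,"wx":0,"wy":0,"wz":0},{"dx":0,"dy":0,"dz":0.4,"wx":0,"wy":0,"wz":0},{"dx":0,"dy":0,"dz":0.5,"wx":0,"wy":0,"wz":0},{"dx":0,"dy":0,"dz":0.55,"wx":0,"wy":0,"wz":0},{"dx":0,"dy":0,"dz":0.6,"wx":0,"wy":0,"wz":0},{"dx":0,"dy":0,"dz":0.6,"wx":0,"wy":0,"wz":0},{"dx":0,"dy":0,"dz":0.6,"wx":0,"wy":0,"wz":0},{"dx":0,"dy":0,"dz":0.6,"wx":0,"wy":0,"wz":0}]' 5.5 20
```

```text
t: 12.7
eef_pos: [0.5191, -0.0242, 0.0585]
ee_rot: [-3.141, -0.002, -0.0]
force: [0.3, -0.4, 1.6]
width: 0.0664
gripper_force: 20.0
```

```bash
python3 -m crank '[{"dx":0,"dy":0,"dz":0.05,"wx":0,"wy":0,"wz":0},{"dx":0,"dy":0,"dz":0.1,"wx":0,"wy":0,"wz":0},{"dx":0,"dy":0,"dz":0.1,"wx":0,"wy":0,"wz":0},{"dx":0,"dy":0,"dz":0.15,"wx":0,"wy":0,"wz":0},{"dx":0,"dy":0,"dz":0.15,"wx":0,"wy":0,"wz":0},{"dx":0,"dy":0,"dz":0.15,"wx":0,"wy":0,"wz":0},{"dx":0,"dy":0,"dz":0.15,"wx":0,"wy":0,"wz":0},{"dx":0,"dy":0,"dz":0.15,"wx":0,"wy":0,"wz":0},{"dx":0,"dy":0,"dz":0.15,"wx":0,"wy":0,"wz":0},{"dx":0,"dy":0,"dz":0.15,"wx":0,"wy":0,"wz":0}]' 5.5 20
```

```text
t: 13.95
eef_pos: [0.5195, -0.0242, 0.0583]
ee_rot: [-3.141, -0.003, -0.0]
force: [-3.9, 1.0, 13.8]
width: 0.0663
gripper_force: 20.0
```

```bash
python3 -m crank '[{"dx":0,"dy":0,"dz":0,"wx":0,"wy":0,"wz":0},{"dx":0,"dy":0,"dz":0,"wx":0,"wy":0,"wz":0},{"dx":0,"dy":0,"dz":0,"wx":0,"wy":0,"wz":0},{"dx":0,"dy":0,"dz":0,"wx":0,"wy":0,"wz":0},{"dx":0,"dy":0,"dz":0,"wx":0,"wy":0,"wz":0},{"dx":0,"dy":0,"dz":0,"wx":0,"wy":0,"wz":0},{"dx":0,"dy":0,"dz":-0.5,"wx":0,"wy":0,"wz":0},{"dx":0,"dy":0,"dz":-2,"wx":0,"wy":0,"wz":0},{"dx":0,"dy":0,"dz":-4,"wx":0,"wy":0,"wz":0},{"dx":0,"dy":0,"dz":-7,"wx":0,"wy":0,"wz":0}]' 8.76; python3 rel.py .646,.085,.2,180,0,0 .646,.085,.2,180,0,70 .646,.085,.2,180,0,-70
```

```text
t: 15.2
eef_pos: [0.5185, -0.0244, 0.1281]
ee_rot: [3.141, -0.001, -0.001]
force: [-0.6, 0.4, 0.8]
width: 0.0878
gripper_force: 0.0
t 15.2 p [ 0.5185 -0.0244  0.1281] [ 1.7999e+02 -7.0000e-02 -3.0000e-02] q [ 0.33  0.19 -0.47  0.   -0.91  1.24] F [-0.6  0.4  0.8] w 0.0878
d cm [ 12.76 -10.94  -7.18] w deg [ 0.  -0.1 -0. ]
d cm [ 12.76 -10.94  -7.18] w deg [  0.   -0.1 -70. ]
d cm [ 12.76 -10.94  -7.18] w deg [-0.  -0.1 70. ]
```

```bash
python3 -m crank '[{"dx":0,"dy":0,"dz":-3,"wx":0,"wy":0,"wz":0},{"dx":2,"dy":-2,"dz":-6,"wx":0,"wy":0,"wz":0},{"dx":4.5,"dy":-4,"dz":-7,"wx":0,"wy":0,"wz":0},{"dx":7,"dy":-6,"dz":-7.2,"wx":0,"wy":0,"wz":0},{"dx":10,"dy":-8.5,"dz":-7.2,"wx":0,"wy":0,"wz":0},{"dx":12.8,"dy":-10.9,"dz":-7.2,"wx":0,"wy":0,"wz":0},{"dx":12.8,"dy":-10.9,"dz":-7.2,"wx":0,"wy":0,"wz":0},{"dx":12.8,"dy":-10.9,"dz":-5.5,"wx":0,"wy":0,"wz":0},{"dx":12.8,"dy":-10.9,"dz":-3.8,"wx":0,"wy":0,"wz":0},{"dx":12.8,"dy":-10.9,"dz":-2.3,"wx":0,"wy":0,"wz":0}]'
python3 - <<'E'
from fit import *
p=arm.get_state()['eef_pos'];print(p)
rows=[]
for c in('top','side'):
    im=arm.grab_frame(c)[:,:,::-1].copy()
    for w,cy in((([.646,.085,0,0],.022,.1),.05),(([.519,-.0245,.005,0],.033,.075),.05)):
        m=proj(c,np.array([[w[0][0],w[0][1],cy]]))[0].astype(int);x,y=m-35
        z=cv2.convertScaleAbs(cv2.resize(im[y:y+70,x:x+70],(280,280),interpolation=cv2.INTER_CUBIC),alpha=1.6,beta=30)
        uv=(proj(c,cyl(np.array(w[0]),w[1],w[2],0))-[x,y]+.5)*4
        for k,col in((0,(0,255,255)),(60,(0,0,255))): cv2.polylines(z,[uv[k:k+60].astype(np.int32)],True,col,1)
        rows.append(z)
cv2.imwrite('pics/s2.png',np.vstack([np.hstack(rows[:2]),np.hstack(rows[2:])]))
fit('medium_b',[.519,-.0245,.005,0],.033,.075)
fit('small',[.646,.085,0,0],.022,.1,cams=('side',))
E
```

```text
t: 16.45
eef_pos: [0.6458, 0.084, 0.1487]
ee_rot: [3.141, -0.001, -0.001]
force: [-0.6, 1.1, -1.2]
width: 0.0877
gripper_force: 0.0
[0.64584636 0.08401534 0.14869339]
top medium_b conf 0.69 501 [320.15755114 213.37708123]
side medium_b none
medium_b ['top'] [ 0.517  -0.0271  0.0117] cost 0.033
side small conf 0.65 497 [313.09250176 181.94337449]
small ['side'] [0.6404 0.0787 0.0047] cost 0.058
```

View pics/s2.png

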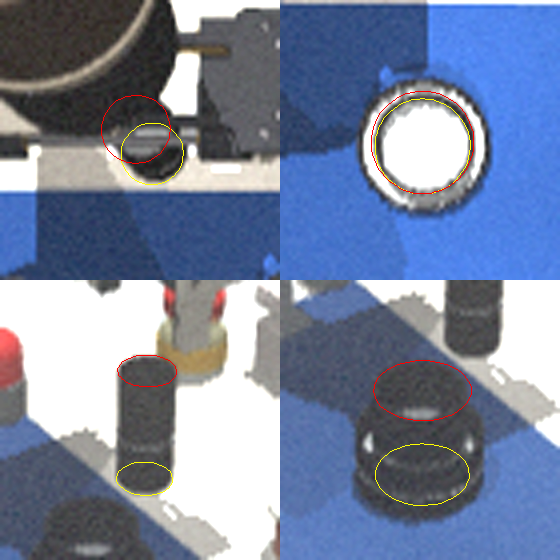

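The medium sits concentric and fully down in the large (top crop (422,145); side crop rim (422,390)), and the small matches (0.646, 0.085). Descend on the small and close.

```bash
python3 -m crank '[{"dx":0,"dy":-0.1,"dz":1.5,"wx":0,"wy":0,"wz":0},{"dx":0,"dy":-0.1,"dz":3,"wx":0,"wy":0,"wz":0},{"dx":0,"dy":-0.1,"dz":4.2,"wx":0,"wy":0,"wz":0},{"dx":0,"dy":-0.1,"dz":5.2,"wx":0,"wy":0,"wz":0},{"dx":0,"dy":-0.1,"dz":6.2,"wx":0,"wy":0,"wz":0},{"dx":0,"dy":-0.1,"dz":6.8,"wx":0,"wy":0,"wz":0},{"dx":0,"dy":-0.1,"dz":7.2,"wx":0,"wy":0,"wz":0},{"dx":0,"dy":-0.1,"dz":7.2,"wx":0,"wy":0,"wz":0},{"dx":0,"dy":-0.1,"dz":7.2,"wx":0,"wy":0,"wz":0},{"dx":0,"dy":-0.1,"dz":7.2,"wx":0,"wy":0,"wz":0}]'
python3 -m crank '[{"dx":0,"dy":0,"dz":0,"wx":0,"wy":0,"wz":0},{"dx":0,"dy":0,"dz":0,"wx":0,"wy":0,"wz":0},{"dx":0,"dy":0,"dz":0,"wx":0,"wy":0,"wz":0},{"dx":0,"dy":0,"dz":0,"wx":0,"wy":0,"wz":0},{"dx":0,"dy":0,"dz":0,"wx":0,"wy":0,"wz":0},{"dx":0,"dy":0,"dz":0,"wx":0,"wy":0,"wz":0},{"dx":0,"dy":0,"dz":0,"wx":0,"wy":0,"wz":0},{"dx":0,"dy":0,"dz":0,"wx":0,"wy":0,"wz":0},{"dx":0,"dy":0,"dz":0,"wx":0,"wy":0,"wz":0},{"dx":0,"dy":0,"dz":0,"wx":0,"wy":0,"wz":0}]' 3.5 20
```

```text
t: 18.1
eef_pos: [0.6471, 0.0858, 0.0785]
ee_rot: [-3.141, -0.002, -0.001]
force: [-0.3, 0.8, 0.4]
width: 0.0876
gripper_force: 0.0
t: 19.35
eef_pos: [0.6469, 0.0857, 0.0781]
ee_rot: [-3.141, -0.002, -0.001]
force: [0.8, 1.0, -0.1]
width: 0.0436
gripper_force: 20.0
```

```bash
python3 -m crank '[{"dx":0,"dy":0,"dz":-1,"wx":0,"wy":0,"wz":0},{"dx":0,"dy":0,"dz":-3,"wx":0,"wy":0,"wz":0},{"dx":0,"dy":0,"dz":-6,"wx":0,"wy":0,"wz":0},{"dx":0,"dy":0,"dz":-9,"wx":0,"wy":0,"wz":0},{"dx":-1,"dy":1,"dz":-12,"wx":0,"wy":0,"wz":0},{"dx":-4,"dy":3.5,"dz":-13,"wx":0,"wy":0,"wz":0},{"dx":-7,"dy":6,"dz":-13,"wx":0,"wy":0,"wz":0},{"dx":-10,"dy":8.7,"dz":-13,"wx":0,"wy":0,"wz":0},{"dx":-12,"dy":10.4,"dz":-13,"wx":0,"wy":0,"wz":0},{"dx":-12.8,"dy":11.1,"dz":-13,"wx":0,"wy":0,"wz":0}]' 3.5 20
python3 rel.py .5185,-.025,.15,180,0,0
python3 - <<'E'
from fit import *
p=arm.get_state()['eef_pos']
c='side';t=[]
im=arm.grab_frame(c)[:,:,::-1].copy()
for a in(0,1):
    m=proj(c,np.array([[.519,-.0245,.12]]))[0].astype(int);x,y=m-50
    z=cv2.convertScaleAbs(cv2.resize(im[y:y+100,x:x+100],(400,400),interpolation=cv2.INTER_CUBIC),alpha=1.6,beta=30)
    if a:
      for q,r,h in(([.519,-.0245,.005,0],.033,.075),([p[0],p[1],p[2]-.078,0],.022,.1)):
        uv=(proj(c,cyl(np.array(q),r,h,0))-[x,y]+.5)*4
        for k,col in((0,(0,255,255)),(60,(0,0,255))): cv2.polylines(z,[uv[k:k+60].astype(np.int32)],True,col,1)
    t.append(z)
cv2.imwrite('pics/s3.png',np.hstack(t))
E
```

```text
t: 20.6
eef_pos: [0.5178, -0.026, 0.2089]
ee_rot: [-3.141, -0.003, -0.001]
force: [0.3, -0.2, -0.6]
width: 0.0439
gripper_force: 20.0
t 20.6 p [ 0.5178 -0.026   0.2089] [-1.7997e+02 -1.8000e-01 -7.0000e-02] q [ 0.33  0.11 -0.36  0.   -1.1   1.24] F [ 0.3 -0.2 -0.6] w 0.0439
d cm [ 0.06 -0.1   5.89] w deg [-0.  -0.2 -0.1]
```

View pics/s3.png

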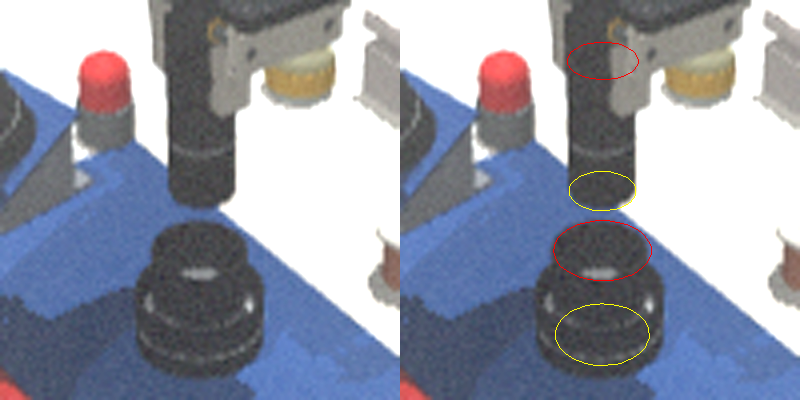

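The small hangs upright over the medium (side crop bottom ≈(202,190), medium rim ≈(200,250)). Lower it.

```bash
python3 -m crank '[{"dx":0.05,"dy":-0.1,"dz":1,"wx":0,"wy":0,"wz":0},{"dx":0.05,"dy":-0.1,"dz":2.5,"wx":0,"wy":0,"wz":0},{"dx":0.05,"dy":-0.1,"dz":4,"wx":0,"wy":0,"wz":0},{"dx":0.05,"dy":-0.1,"dz":5.2,"wx":0,"wy":0,"wz":0},{"dx":0.05,"dy":-0.1,"dz":6.4,"wx":0,"wy":0,"wz":0},{"dx":0.05,"dy":-0.1,"dz":7.6,"wx":0,"wy":0,"wz":0},{"dx":0.05,"dy":-0.1,"dz":8.8,"wx":0,"wy":0,"wz":0},{"dx":0.05,"dy":-0.1,"dz":10,"wx":0,"wy":0,"wz":0},{"dx":0.05,"dy":-0.1,"dz":10.8,"wx":0,"wy":0,"wz":0},{"dx":0.05,"dy":-0.1,"dz":11.3,"wx":0,"wy":0,"wz":0}]' 3.5 20
python3 -m crank '[{"dx":0,"dy":0,"dz":0.1,"wx":0,"wy":0,"wz":0},{"dx":0,"dy":0,"dz":0.2,"wx":0,"wy":0,"wz":0},{"dx":0,"dy":0,"dz":0.3,"wx":0,"wy":0,"wz":0},{"dx":0,"dy":0,"dz":0.4,"wx":0,"wy":0,"wz":0},{"dx":0,"dy":0,"dz":0.5,"wx":0,"wy":0,"wz":0},{"dx":0,"dy":0,"dz":0.6,"wx":0,"wy":0,"wz":0},{"dx":0,"dy":0,"dz":0.65,"wx":0,"wy":0,"wz":0},{"dx":0,"dy":0,"dz":0.7,"wx":0,"wy":0,"wz":0},{"dx":0,"dy":0,"dz":0.7,"wx":0,"wy":0,"wz":0},{"dx":0,"dy":0,"dz":0.7,"wx":0,"wy":0,"wz":0}]' 3.5 20
```

```text
t: 21.9
eef_pos: [0.5193, -0.0243, 0.0944]
ee_rot: [3.142, -0.001, -0.001]
force: [0.2, 0.9, -0.6]
width: 0.0432
gripper_force: 20.0
t: 23.15
eef_pos: [0.5194, -0.0242, 0.088]
ee_rot: [-3.141, -0.002, -0.001]
force: [-0.3, 0.2, 0.9]
width: 0.0438
gripper_force: 20.0
```

```bash
python3 -m crank '[{"dx":0,"dy":0,"dz":0.05,"wx":0,"wy":0,"wz":0},{"dx":0,"dy":0,"dz":0.1,"wx":0,"wy":0,"wz":0},{"dx":0,"dy":0,"dz":0.1,"wx":0,"wy":0,"wz":0},{"dx":0,"dy":0,"dz":0.15,"wx":0,"wy":0,"wz":0},{"dx":0,"dy":0,"dz":0.15,"wx":0,"wy":0,"wz":0},{"dx":0,"dy":0,"dz":0.15,"wx":0,"wy":0,"wz":0},{"dx":0,"dy":0,"dz":0.15,"wx":0,"wy":0,"wz":0},{"dx":0,"dy":0,"dz":0.15,"wx":0,"wy":0,"wz":0},{"dx":0,"dy":0,"dz":0.15,"wx":0,"wy":0,"wz":0},{"dx":0,"dy":0,"dz":0.15,"wx":0,"wy":0,"wz":0}]' 3.5 20
```

```text
t: 24.4
eef_pos: [0.5204, -0.0243, 0.0878]
ee_rot: [3.142, -0.004, 0.0]
force: [-1.8, -1.6, 11.3]
width: 0.0435
gripper_force: 20.0
```

```bash
python3 -m crank '[{"dx":0,"dy":0,"dz":0,"wx":0,"wy":0,"wz":0},{"dx":0,"dy":0,"dz":0,"wx":0,"wy":0,"wz":0},{"dx":0,"dy":0,"dz":0,"wx":0,"wy":0,"wz":0},{"dx":0,"dy":0,"dz":0,"wx":0,"wy":0,"wz":0},{"dx":0,"dy":0,"dz":0,"wx":0,"wy":0,"wz":0},{"dx":0,"dy":0,"dz":0,"wx":0,"wy":0,"wz":0},{"dx":0,"dy":0,"dz":-0.5,"wx":0,"wy":0,"wz":0},{"dx":0,"dy":0,"dz":-3,"wx":0,"wy":0,"wz":0},{"dx":0,"dy":0,"dz":-7,"wx":0,"wy":0,"wz":0},{"dx":0,"dy":0,"dz":-12,"wx":0,"wy":0,"wz":0}]' 7.5
python3 -m crank '[{"dx":0,"dy":-4,"dz":-2,"wx":0,"wy":0,"wz":0},{"dx":0,"dy":-8,"dz":-4,"wx":0,"wy":0,"wz":0},{"dx":0,"dy":-12,"dz":-5,"wx":0,"wy":0,"wz":0},{"dx":0,"dy":-17,"dz":-5,"wx":0,"wy":0,"wz":0},{"dx":0,"dy":-21,"dz":-5,"wx":0,"wy":0,"wz":0},{"dx":0,"dy":-24,"dz":-5,"wx":0,"wy":0,"wz":0},{"dx":0,"dy":-25,"dz":-5,"wx":0,"wy":0,"wz":0},{"dx":0,"dy":-25,"dz":-5,"wx":0,"wy":0,"wz":0},{"dx":0,"dy":-25,"dz":-5,"wx":0,"wy":0,"wz":0},{"dx":0,"dy":-25,"dz":-5,"wx":0,"wy":0,"wz":0}]'
python3 - <<'E'
from fit import *
t=[]
for c in('top','side'):
    im=arm.grab_frame(c)[:,:,::-1].copy()
    m=proj(c,np.array([[.519,-.0245,.06]]))[0].astype(int);x,y=m-40
    z=cv2.convertScaleAbs(cv2.resize(im[y:y+80,x:x+80],(400,400),interpolation=cv2.INTER_CUBIC),alpha=1.6,beta=30)
    uv=(proj(c,cyl(np.array([.519,-.0245,.01,0]),.022,.1,0))-[x,y]+.5)*5
    cv2.polylines(z,[uv[60:].astype(np.int32)],True,(0,0,255),1)
    t.append(z)
cv2.imwrite('pics/end.png',np.hstack(t))
E
```

```text
t: 25.65
eef_pos: [0.5184, -0.0244, 0.2073]
ee_rot: [3.141, -0.0, -0.001]
force: [1.3, 0.7, -0.5]
width: 0.0749
gripper_force: 0.0
t: 26.9
eef_pos: [0.5193, 0.2249, 0.2566]
ee_rot: [-3.141, -0.002, -0.002]
force: [0.8, -0.1, 0.5]
width: 0.0751
gripper_force: 0.0
```

View pics/end.png

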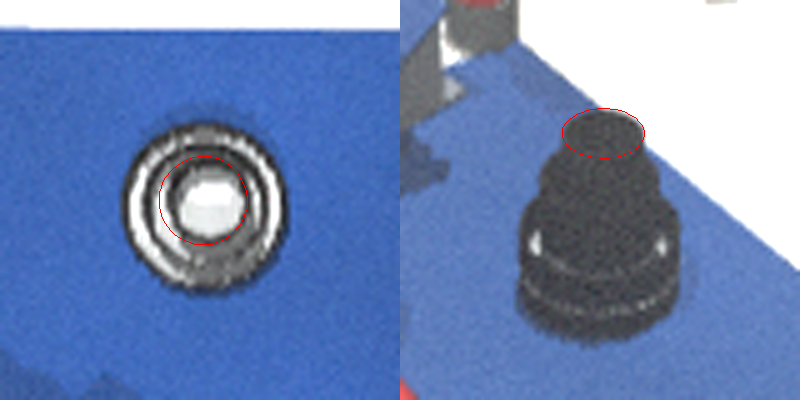

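All three are nested, concentric and upright (top crop ≈(205,205); side crop small rim ≈(603,133) as predicted). I'm handing the job in.

```bash
python3 -c "
from station import arm
print(arm.job_done())"
```

```text
the job is handed in; nothing more can be done
None
```

I handed the job in at about 27 s of the 59 s allowed: the green-lamp medium housing is seated in the large one and the small is seated in the medium, with both let go and upright in the last pictures; no verdict came back.

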